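# Clear down the fingerprint dusting bench

### The arm

A 7-joint arm with a two-finger parallel gripper is mounted at the origin on the work surface. World frame = base frame: x ahead of the robot, y to its left, z up, the work surface at z = 0. Lengths are in m, angles in rad, forces in N, time in s.
With the tool pointing down it reaches from about 0.425 to 1.025 m from the base axis. Payload 9.4 kg.
Tool frame: the origin (TCP) lies at the very end of the fingers, on their centre line; the grasp point (between the pads) lies 19 mm behind it; z points along the fingers, x is the direction in which the jaws open and shut, and the axes are right-handed (so a half turn about z gives the same grasp; the last joint's range is limited). The gripper opens to 85 mm and grips with 20 to 120 N. Pads are 22 mm wide; open, the fingers measure 114 mm over their backs; the gripper's body (76 mm by 85 mm) begins 54 mm behind the grasp point. The pads swing forward as they close: fully open they stand 13 mm farther back than shut.
Start: joints at [1.049, 0.599, -0.003, 1.599, 0.002, 0.943, -0.08], TCP at [0.312, -0.654, 0.231] pointing down, gripper open.
Joint ranges: [-2.57, 2.57], [-0.35, 1.97], [-1.29, 1.29], [0.11, 2.56], [-1.05, 4.19], [0.11, 1.86], [-2.63, 2.63]. Speed limits (rad/s): [2.22, 2.22, 3.01, 3.01, 3.14, 3.14, 3.14].

### API

Orientations are given as a rotation vector (axis times angle).
In Python, from bench import r, eyes gives the robot as it stands. Calls block until the motion is done:
- r.move_ptp(position, orientation): joint-space move of the TCP to a pose.
- r.move_straight(position, velocity=0.15, rot=None): straight line of the TCP; rot=None keeps the orientation; velocity is the mean speed in m/s.
- r.goto_joints(angles): joint-space move.
- r.ungrasp() and r.close(grip_force=None): open the fingers fully, or close them until they stop; grip_force is the grip in N (None keeps the last).
- r.dwell(seconds).
- r.ik(position, orientation): joint angles nearest the present ones, or None.
- r.get_obs(): the state.
- eyes.read_camera(name): name is "side" or "top" or "wrist"; returns the picture (420x560x3 uint8, red, green, blue); there is no depth.
- eyes.get_calibration(name): a dict with "fov_y" (degrees; the focal length in pixels is half the picture's height over the tangent of half this angle, whatever the lens; pixels are square), "cx", "cy" (the principal point, pixels), "k1" (the pictures are not rectified: a ray, as slopes to the right and down, at radius r is drawn at 1 + k1 r^2 times it, then the intrinsics apply), "cam_to_world" (4x4, takes a point from camera to world coordinates). Camera axes: x right, y down, z forward; pixel columns grow to the right and rows downward; lengths in m; the calibration is good to about 2 mm. A picture is of the moment at which its call begins: read the wrist's pose just before it. get_calibration takes no time and is no camera call; for the wrist camera it gives the pose at the moment of the call.
A pose or a line that the arm cannot do raises r.PlanningError and nothing moves.
- r.close_job(): hands the job in, once; it reports no verdict.
The state is a dict: "time_s": time; "joints": joint angles; "qd": joint speeds; "effort": joint torques, N m; "position": TCP position; "eef_rot": TCP orientation; "contact_force": force on the tool from outside, world axes, zero at the start; "moment": the same for the moment, N m; "grip_width": finger opening in m.
Only numpy, scipy, OpenCV 4.12 (cv2) and the standard library are available. Lean on these libraries where they do the work, as an engineer would, in place of code of your own. Each camera call takes 0.05 s, during which the arm holds its last target.

### The job

Clear the dusting bench: carry the aluminium tray of used tape cores by its handle to the grey waste bin, tip the cores out into it, and set the empty tray back squarely on its mat. Any cores left lying on the bench go in the bin too, and every powder jar is to be pushed upright through the mouth of the steel lane, so that all stand in single file wholly between the straight rails. Leave the brush, the tape roll and the big pot where they are.

Things in the scene. Friction and masses are not known exactly. Their poses are not given: they have to be found in the camera images.
- tray_grip (a point): Centre of the loose tray's black handle, a straight bar 150 mm long, 14 mm thick, 22 mm deep, lengthwise over the tray's middle, 84 mm above the tray's underside (top at 95 mm). x along the handle, y across it, z up out of the tray. 69 mm free between floor and handle. Tray with load about 0.33 kg. The handle must be gripped firmly (about 100 N).
- tray_in (a point): Middle of the tray's floor, 4 mm above its underside; axes as tray_grip. Sheet-aluminium tray 166 mm (x) by 130 mm (y). Flat floor 70 mm wide; along both long sides a flap rises outwards at 20 degrees to a lip 65 mm out, 15 mm above the underside, no wall beyond. End walls 34 mm high. Cores slide out over a lip when it is tilted 60 degrees or more about the handle.
- mat: Thin dark rubber mat on the bench, 200 mm (x) by 170 mm (y), 1 mm thick, on which the tray stands; origin at its centre, x along its long side (the tray's handle lies along it). Fixed.
- bin: Fixed open grey plastic waste bin, 220 x 220 mm outside, 100 mm high, walls and floor 5 mm; a rim bead stands 8 mm out near the top. Origin at the centre of its underside, x and y along its sides, z up.
- lane: Fixed steel storage lane for jars, room for four in single file. Origin on the bench mid-mouth; x leads into the lane, y across, z up. Two straight rails 34 mm high, 56 mm apart inside, from x = 0 to 215 mm; before the mouth they flare outwards to x = -36 mm, about 105 mm overall width. The bench is the lane's floor (the 1 mm base plate is no obstacle).
- lane_stop (a point): Foot of the lane's closed end, 215 mm in from the mouth, a stop 50 mm high; axes as lane. Two bridges cross over the lane 100 and 200 mm from the mouth, undersides 74 mm and tops 80 mm above the bench, so that jars go in only through the mouth, standing.
- core0_c (a point): Centre of a used tape core that starts standing in the tray: a plain cardboard cylinder 28 mm across and 24 mm high, z along its axis, 20 g. May be absent.
- core1_c (a point): Centre of a used tape core that starts standing in the tray: a plain cardboard cylinder 28 mm across and 24 mm high, z along its axis, 20 g. May be absent.
- core2_c (a point): Centre of a used tape core that starts standing in the tray: a plain cardboard cylinder 28 mm across and 24 mm high, z along its axis, 20 g. May be absent.
- core3_c (a point): Centre of a used tape core that starts standing in the tray: a plain cardboard cylinder 28 mm across and 24 mm high, z along its axis, 20 g. May be absent.
- core4_c (a point): Centre of a used tape core that starts standing in the tray: a plain cardboard cylinder 28 mm across and 24 mm high, z along its axis, 20 g. May be absent.
- stray0_c (a point): Centre of a used tape core, the same as those in the tray, that starts standing on the bench. May be absent.
- stray1_c (a point): Centre of a used tape core, the same as those in the tray, that starts standing on the bench. May be absent.
- jar0_c (a point): Centre (30 mm above its underside) of a closed powder jar, white with a black lid: a cylinder 50 mm across and 60 mm high, z up along its axis, about 120 g. All jars are alike; starts standing on the bench. Pushed above about 40 mm it may tip over. May be absent.
- jar1_c (a point): Centre (30 mm above its underside) of a closed powder jar, white with a black lid: a cylinder 50 mm across and 60 mm high, z up along its axis, about 120 g. All jars are alike; starts standing on the bench. Pushed above about 40 mm it may tip over. May be absent.
- jar2_c (a point): Centre (30 mm above its underside) of a closed powder jar, white with a black lid: a cylinder 50 mm across and 60 mm high, z up along its axis, about 120 g. All jars are alike; starts standing on the bench. Pushed above about 40 mm it may tip over. May be absent.
- jar3_c (a point): Centre (30 mm above its underside) of a closed powder jar, white with a black lid: a cylinder 50 mm across and 60 mm high, z up along its axis, about 120 g. All jars are alike; starts standing on the bench. Pushed above about 40 mm it may tip over. May be absent.
- brush: Bystander: soft brush lying on the bench, 175 mm long, 28 mm high. Origin under its middle.
- tape: Bystander: roll of clear tape lying flat, 90 mm across, 25 mm high. Origin at the centre of its underside.
- pot: Bystander: large white pot, 88 mm across, 93 mm high. Origin at the centre of its underside.

How it is judged:
By the outcome, as a careful person would: the job done as asked, in the order asked, and still so for the second after the job is handed in, with the robot touching nothing.
Of core0, core1, core2, core3, core4 only 3 to 5 are there at a start; the rules pass over those that are not, and their reading is None.
Of stray0, stray1 only 1 to 2 are there at a start; the rules pass over those that are not, and their reading is None.
Of jar0, jar1, jar2, jar3 only 3 to 4 are there at a start; the rules pass over those that are not, and their reading is None.
At some moment in a run one of jar0, jar1, jar2, jar3 may be knocked a few centimetres aside while the robot is not near it.
It also fails if it takes over 210 s, if anything falls off the work surface, if the arm or the gripper's body presses on something with over 40 N, if the wrist force passes 120 N, or if a joint passes its speed limit or range.

## Working session

There is one attempt and no reset: what is moved stays moved. The work goes in short steps, each a Python script; the robot and the scene stay as the last script left them, time stands still between calls to the robot, and variables do not carry over. Pictures are saved under pics/ and viewed, and the job is handed in when it is done.

```bash
ls; mkdir -p pics; python3 - <<'E'
from bench import r, eyes
import cv2, numpy as np
print(r.get_obs())
for n in ["side","top","wrist"]:
    c=eyes.get_calibration(n); print(n,c)
    im=eyes.read_camera(n); cv2.imwrite(f"pics/{n}0.png",im[:,:,::-1])
E
```

```text
pics
{'time_s': 0.0, 'joints': array([ 1.04930832,  0.60012629, -0.00254784,  1.60011942,  0.0018139 ,
        0.94291606, -0.07981867]), 'qd': array([-0.00133076,  0.00064468, -0.00012614, -0.00015024, -0.00210877,
       -0.00080294,  0.00046932]), 'effort': array([-3.53225214e-04, -7.76453447e+01,  1.56489026e+00, -2.58012986e+01,
        1.23319632e-02,  9.02049767e-03, -1.82809970e-05]), 'position': array([ 0.31172478, -0.6540411 ,  0.2304198 ]), 'eef_rot': array([-2.65615286e+00,  1.67631462e+00,  2.19896573e-03]), 'contact_force': array([-0.18510974, -0.23262956,  0.55707759]), 'moment': array([-0.00967998, -0.06422493,  0.00438389]), 'grip_width': 0.08565908130371827}
side {'fov_y': 44.16161965705553, 'cx': 294.7522504943194, 'cy': 200.45966812151158, 'k1': -0.0768078981927151, 'cam_to_world': array([[-0.74098607, -0.50950091,  0.43743396,  0.00481784],
       [-0.67134436,  0.57697363, -0.46518617,  0.5821279 ],
       [-0.01537509, -0.63836529, -0.76957999,  1.07246357],
       [ 0.        ,  0.        ,  0.        ,  1.        ]])}
top {'fov_y': 55.97225202190739, 'cx': 27
[... 201 characters left out ...]
49550872e-02, -3.24195743e-02,
         9.63880949e-04],
       [ 3.45667504e-02, -1.78060136e-01, -9.83412288e-01,
         9.87478983e-01],
       [ 0.00000000e+00,  0.00000000e+00,  0.00000000e+00,
         1.00000000e+00]])}
wrist {'fov_y': 61.70581616992611, 'cx': 275.6752680299449, 'cy': 209.5875738472997, 'k1': -0.007479965590896955, 'cam_to_world': array([[ 4.31354826e-01, -8.54864164e-01, -2.88340555e-01,
         3.84936237e-01],
       [-9.02181923e-01, -4.09046027e-01, -1.36927449e-01,
        -6.18439359e-01],
       [-8.90188992e-04,  3.19199953e-01, -9.47686972e-01,
         3.72301855e-01],
       [ 0.00000000e+00,  0.00000000e+00,  0.00000000e+00,
         1.00000000e+00]])}
```

View pics/top0.png

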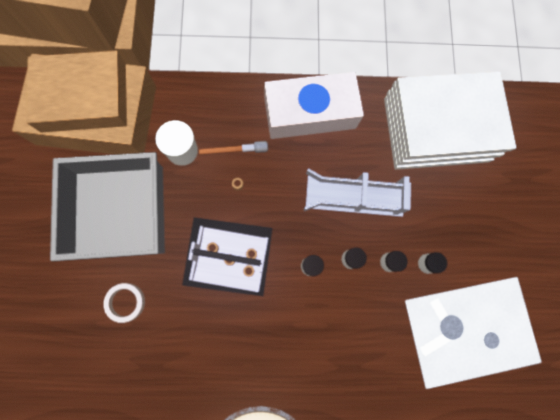

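View pics/side0.png

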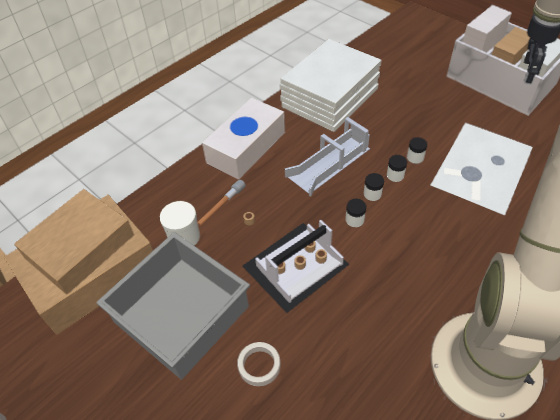

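View pics/wrist0.png

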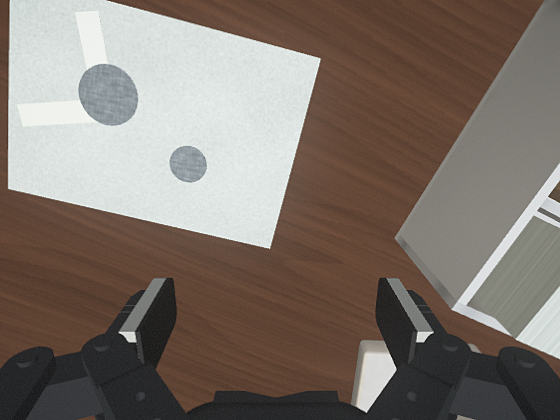

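The top view shows the bin at left (105,207), the tray on its mat (228,257), a stray core at (237,183), the lane with its mouth facing left at (308,190), four jars in a row near row 260, the tape at (123,303), the pot at (178,143) and the brush at (232,150). I'll zoom in for the measurements.

```bash
cat > h.py <<'E'
import numpy as np, cv2
from bench import r, eyes
from scipy.spatial.transform import Rotation as R
def K(c):
    f=210/np.tan(np.radians(c["fov_y"])/2); return np.array([[f,0,c["cx"]],[0,f,c["cy"]],[0,0,1.]])
def ray(c,uv):
    # invert radial model: distorted = und*(1+k1 r^2), via cv2
    p=cv2.undistortPoints(np.array(uv,float).reshape(-1,1,2),K(c),np.array([c["k1"],0,0,0,0.])).reshape(-1,2)
    M=np.array(c["cam_to_world"]); d=np.c_[p,np.ones(len(p))]@M[:3,:3].T
    return M[:3,3],d
def onz(c,uv,z):
    o,d=ray(c,uv); return o+d*((z-o[2])/d[:,2])[:,None]
def proj(c,P):
    M=np.array(c["cam_to_world"]); P=np.array(P,float).reshape(-1,3)
    q=(P-M[:3,3])@M[:3,:3]
    return cv2.projectPoints(q.reshape(-1,1,3),np.zeros(3),np.zeros(3),K(c),np.array([c["k1"],0,0,0,0.]))[0].reshape(-1,2)
def tri(c1,a,c2,b):
    o1,d1=ray(c1,[a]);o2,d2=ray(c2,[b]);d1=d1[0]/np.linalg.norm(d1);d2=d2[0]/np.linalg.norm(d2)
    s=np.linalg.lstsq(np.c_[d1,-d2],o2-o1,rcond=None)[0]
    return (o1+d1*s[0]+o2+d2*s[1])/2, np.linalg.norm(o1+d1*s[0]-o2-d2*s[1])
def shot(n,name,box=None,s=1):
    c=eyes.get_calibration(n); im=eyes.read_camera(n)[:,:,::-1].copy()
    o=im if box is None else im[box[1]:box[3],box[0]:box[2]]
    cv2.imwrite(f"pics/{name}.png",cv2.resize(o,None,fx=s,fy=s,interpolation=cv2.INTER_CUBIC)); return c,im
def down(yaw):  # tool pointing down, jaw x axis at world angle yaw
    c,s=np.cos(yaw),np.sin(yaw)
    return R.from_matrix(np.array([[c,s,0],[s,-c,0],[0,0,-1]])).as_rotvec()
E
python3 - <<'E'
import cv2
im=cv2.imread("pics/top0.png")
cv2.imwrite("pics/z1.png",cv2.resize(im[210:300,175:275],None,fx=6,fy=6,interpolation=cv2.INTER_CUBIC))
cv2.imwrite("pics/z2.png",cv2.resize(im[160:280,295:455],None,fx=5,fy=5,interpolation=cv2.INTER_CUBIC))
cv2.imwrite("pics/z3.png",cv2.resize(im[140:330,40:200],None,fx=3,fy=3,interpolation=cv2.INTER_CUBIC))
E
```

```text
(no output)
```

View pics/z1.png

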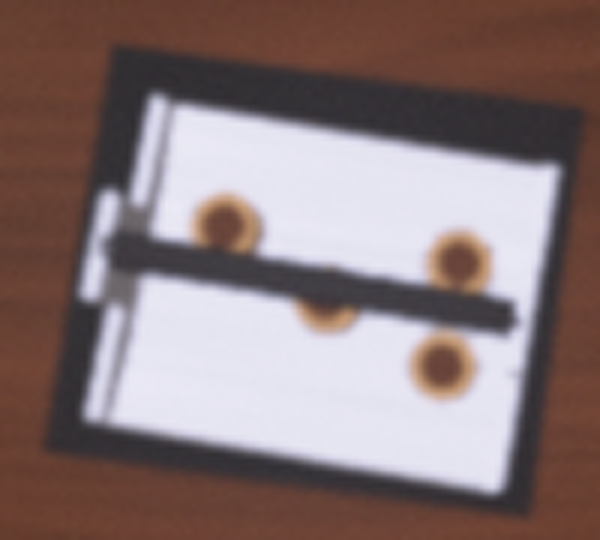

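View pics/z2.png

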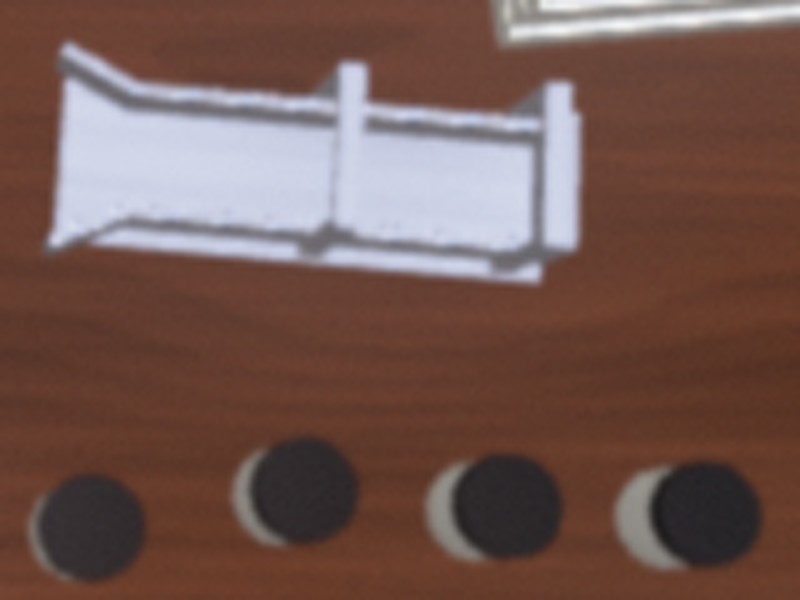

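View pics/z3.png

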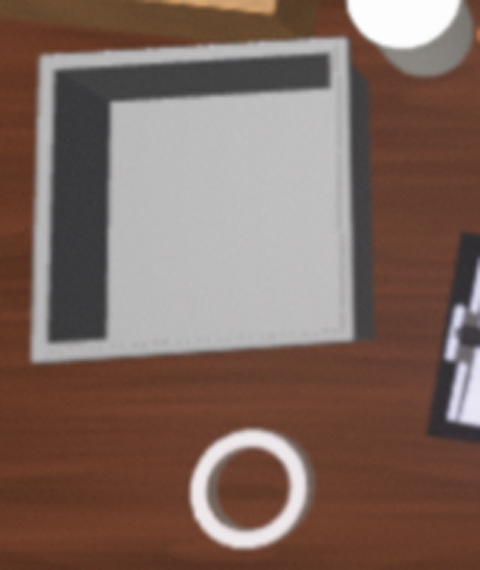

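Zoomed, four cores show in the tray and five may be present if one is under the handle. I have the mat and handle corners, the bin rim corners and the lane edges. Next I compute positions.

```bash
cat > m1.py <<'E'
from h import *
c=eyes.get_calibration("top"); s=eyes.get_calibration("side")
Z=lambda p,o,k:[((a+.5)/k-.5+o[0],(b+.5)/k-.5+o[1]) for a,b in p]
np.set_printoptions(precision=4,suppress=True)
m=onz(c,Z([(113,45),(583,110),(530,515),(45,450)],(175,210),6),.001)
print("mat",m[:,:2],m.mean(0)[:2],[np.linalg.norm(m[i]-m[(i+1)%4]) for i in range(4)])
for i,j in((0,1),(3,2)): print(np.degrees(np.arctan2(*(m[i]-m[j])[1::-1])))
h=onz(c,Z([(105,246),(518,316)],(175,210),6),.095); print("handle",h,h.mean(0),np.linalg.norm(h[0]-h[1]),np.degrees(np.arctan2(*(h[0]-h[1])[1::-1])))
b=onz(c,Z([(41,55),(347,37),(353,340),(32,361)],(40,140),3),.1); print("bin",b,b.mean(0),[np.linalg.norm(b[i]-b[(i+1)%4]) for i in range(4)])
j=onz(c,Z([(92,527),(305,490),(507,506),(707,513)],(295,160),5),.06); print("jars",j)
l=onz(c,Z([(130,94),(535,132)],(295,160),5),.034); print("rail",l)
l=onz(c,Z([(130,105),(530,143),(130,218)],(295,160),5),.001); print("rail floor",l)
print("stray",onz(c,[(237.4,183)],.024)); print("tape",onz(c,[(123,303)],.025)); print("pot",onz(c,[(176,139)],.093))
print("brush",onz(c,[(200,152),(267,147)],.02))
E
python3 m1.py
python3 - <<'E'
import cv2
im=cv2.imread("pics/side0.png")
cv2.imwrite("pics/z4.png",cv2.resize(im[110:320,230:440],None,fx=3.5,fy=2.8,interpolation=cv2.INTER_CUBIC))
E
```

```text
mat [[ 0.5737  0.1779]
 [ 0.5489 -0.0193]
 [ 0.3826  0.0004]
 [ 0.4067  0.1978]] [0.478  0.0892] [np.float64(0.19870046307806388), np.float64(0.16751196777759453), np.float64(0.19880333969782266), np.float64(0.16811751451241425)]
82.85055199602607
83.0252681572813
handle [[0.4828 0.1605 0.095 ]
 [0.4586 0.006  0.095 ]] [0.4707 0.0833 0.095 ] 0.15634251345122582 81.08672090387822
bin [[0.6911 0.4881 0.1   ]
 [0.7098 0.2553 0.1   ]
 [0.4762 0.2361 0.1   ]
 [0.4578 0.4694 0.1   ]] [0.5837 0.3622 0.1   ] [np.float64(0.23355884120263634), np.float64(0.23442144900518233), np.float64(0.23401520345532162), np.float64(0.23407295939924788)]
jars [[ 0.4551 -0.1154  0.06  ]
 [ 0.4734 -0.2162  0.06  ]
 [ 0.4668 -0.3122  0.06  ]
 [ 0.4644 -0.4082  0.06  ]]
rail [[ 0.6709 -0.1393  0.034 ]
 [ 0.655  -0.3437  0.034 ]]
rail floor [[ 0.6738 -0.1441  0.001 ]
 [ 0.6573 -0.3527  0.001 ]
 [ 0.6143 -0.1434  0.001 ]]
stray [[0.6579 0.0684 0.024 ]]
tape [[0.363  0.3291 0.025 ]]
pot [[0.745 0.211 0.093]]
brush [[ 0.7383  0.1656  0.02  ]
 [ 0.7551 -0.0044  0.02  ]]
```

View pics/z4.png

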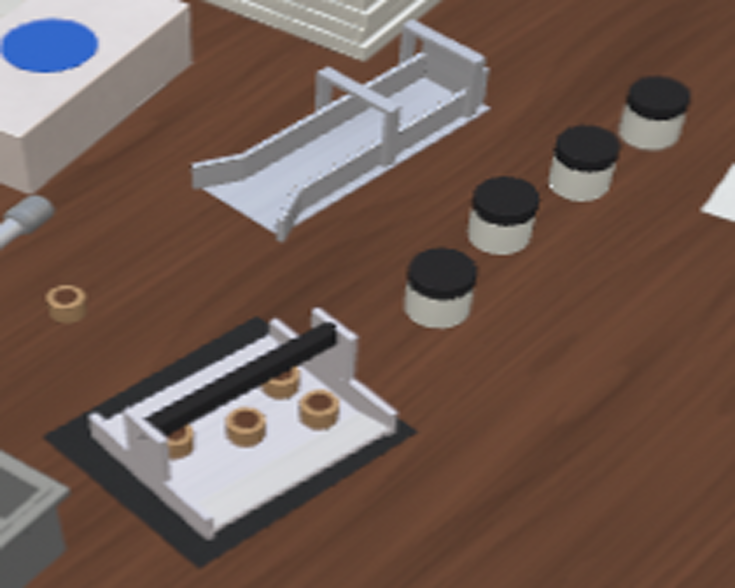

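```bash
python3 - <<'E'
from h import *
r.move_ptp([0.471,0.085,0.26],down(np.radians(-8)))
o=r.get_obs(); print(o["time_s"],o["position"],o["joints"])
c,im=shot("wrist","w1")
print(proj(c,[[0.4828,.1605,.095],[.4586,.006,.095],[0.478,.0892,.001]]))
E
```

```text
2.825 [0.47134364 0.08422236 0.25986256] [ 0.05996398  0.29668611 -0.4493342   2.09456709  0.18044154  0.78671536
 -0.64153649]
[[277.62790415  97.87588167]
 [274.88750472 266.26214693]
 [281.57921147 161.33379398]]
```

View pics/w1.png

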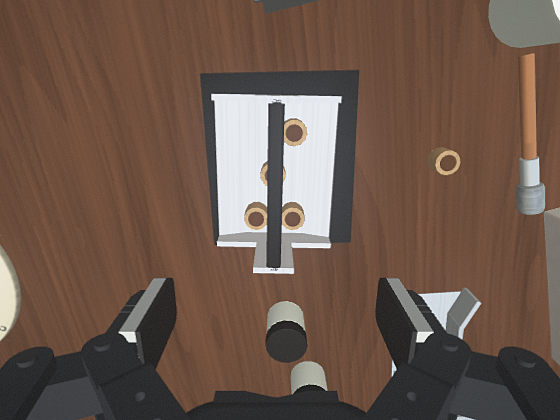

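The wrist view shows the handle bar running vertically from about (276,102) to (274,270). The tray holds four cores and one stray sits at (446,161). I'll refine the handle and mat from this view.

```bash
cat > m2.py <<'E'
from h import *
import sys
np.set_printoptions(precision=4,suppress=True)
def tray(c,im,nm):
    g=im.max(2).astype(int); 
    pts=[]
    for row in range(115,240,5):
        cols=np.where(g[row,245:305]<75)[0]+245
        if len(cols)>5: pts.append((cols.min(),cols.max(),row))
    pts=np.array(pts,float); mid=np.c_[(pts[:,0]+pts[:,1])/2,pts[:,2]]
    P=onz(c,mid,.095); w=onz(c,np.c_[pts[:,1]+.5,pts[:,2]],.095)-onz(c,np.c_[pts[:,0]-.5,pts[:,2]],.095)
    print("width",np.median(np.linalg.norm(w,axis=1)))
    vx,vy,x0,y0=cv2.fitLine(P[:,:2].astype(np.float32),cv2.DIST_HUBER,0,.001,.001).ravel()
    if vy<0: vx,vy=-vx,-vy
    print("handle ang",np.degrees(np.arctan2(vy,vx)),"pt",x0,y0)
    return x0,y0,vx,vy
if __name__=="__main__":
    c=eyes.get_calibration("wrist"); im=cv2.imread("pics/w1.png"); tray(c,im,"")
    # mat corners & handle ends
    print("mat",onz(c,[(200.5,72),(359,69.5),(352,242),(212,243)],.001))
    print("ends",onz(c,[(276,101.5),(274,269)],.095))
    cv2.imwrite("pics/w1z.png",cv2.resize(im[60:280,190:370],None,fx=2.7,fy=2.7,interpolation=cv2.INTER_CUBIC))
E
python3 m2.py
```

```text
width 0.012926727355538155
handle ang 79.747986 pt 0.46427742 0.05119408
mat [[ 0.4054  0.1964  0.001 ]
 [ 0.5726  0.1754  0.001 ]
 [ 0.551  -0.0231  0.001 ]
 [ 0.3786 -0.0001  0.001 ]]
ends [[0.481  0.1579 0.095 ]
 [0.4573 0.0032 0.095 ]]
```

View pics/w1z.png

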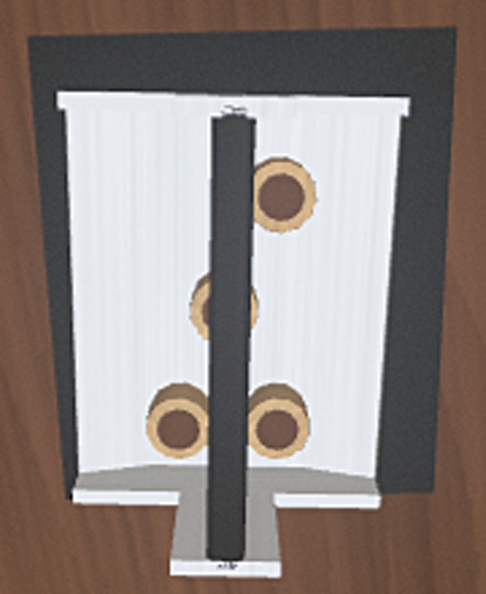

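```bash
python3 - <<'E'
from h import *
q=down(np.radians(-9))
r.move_ptp([0.470,0.0822,0.16],q)
r.move_straight([0.470,0.0822,0.066],.1)
r.close(100)
o=r.get_obs(); print(o["time_s"],o["position"],o["grip_width"],o["contact_force"])
r.move_straight([0.470,0.0822,0.12],.08)
o=r.get_obs(); print(o["time_s"],o["position"],o["grip_width"],o["contact_force"],o["moment"])
r.move_straight([0.470,0.0822,0.25],.15)
shot("side","s2",(150,100,450,340),2.5)
o=r.get_obs(); print(o["joints"])
# plan tipping
bx=np.array([.584,.362]); ba=np.radians(4.6)
for name,yaw in (("x",ba),("y",ba+np.pi/2),("-y",ba-np.pi/2)):
    for sg in (1,-1):
      ok=[]
      f=np.array([np.cos(yaw),np.sin(yaw),0])
      for th in range(0,86,15):
        t=np.radians(th)*sg
        Rm=R.from_rotvec(np.array([np.sin(-yaw)*1,np.cos(yaw),0])*-t)*R.from_rotvec(down(yaw))
        p=np.array([*bx,.24]); tcp=p+Rm.as_matrix()[:,2]*.019
        j=r.ik(tcp,Rm.as_rotvec()); ok.append(None if j is None else np.round(j,2))
      print(name,sg,Rm.as_matrix()[:,2].round(2)); [print("  ",k) for k in ok]
E
```

```text
5.1083 [0.47005812 0.08218509 0.06631442] 0.012268412186175156 [-1.32008985  0.03962197  5.35143405]
5.9333 [0.46980978 0.08207832 0.11973136] 0.012378722389658418 [-0.47020195 -0.6384994  -3.33129287] [-0.02425712 -0.02829778  0.00423623]
[ 0.06917277  0.31040138 -0.45964363  2.11076174  0.19696606  0.76247003
 -0.67176509]
x 1 [ 0.96  0.08 -0.26]
   [-0.31  0.61 -0.52  1.68  0.36  0.95 -0.89]
   [-0.44  0.52 -0.39  1.86  0.59  0.67 -1.13]
   [-0.82  0.46  0.05  2.05  0.96  0.37 -1.57]
   [-0.14  0.73 -1.1   2.15  1.77  1.19 -2.22]
   [-0.23  0.84 -1.1   2.27  2.02  1.53 -2.45]
   [-1.6   1.13  1.1   2.43  2.84  0.81  2.2 ]
x -1 [-0.96 -0.08 -0.26]
   [-0.31  0.61 -0.52  1.68  0.36  0.95 -0.89]
   [-0.26  0.72 -0.57  1.51  0.22  1.22 -0.76]
   [-0.25  0.84 -0.58  1.34  0.1   1.49 -0.7 ]
   [-0.25  0.95 -0.56  1.19 -0.01  1.74 -0.68]
   None
   None
y 1 [-0.08  0.96 -0.26]
   [-0.12  0.7  -0.87  1.67  0.6   1.06  0.47]
   [ 0.05  0.71 -0.96  1.75  0.49  0.82  0.6 ]
   [ 0.22  0.78 -1.09  1.83  0.4   0.61  0.75]
   [ 0.38  0.93 -1.23  1.89  0.34  0.45  0.89]
   [ 0.4   0.95 -1.09  1.9
[... 289 characters left out ...]
1  0.91 -0.19  1.38  0.72  1.8   0.46]
   [-1.02  1.02  0.18  1.35  0.66  1.83  0.61]
-y 1 [ 0.08 -0.96 -0.26]
   [-0.56  0.57 -0.12  1.7   0.08  0.88 -2.2 ]
   [-0.71  0.62 -0.03  1.61  0.26  1.09 -2.37]
   [-0.82  0.7   0.03  1.53  0.38  1.29 -2.47]
   [-0.9   0.8   0.06  1.45  0.49  1.5  -2.53]
   [-0.95  0.9   0.09  1.39  0.59  1.69 -2.56]
   [-1.02  1.02  0.17  1.35  0.67  1.84 -2.54]
-y -1 [-0.08  0.96 -0.26]
   [-0.56  0.57 -0.12  1.7   0.08  0.88 -2.2 ]
   [-0.38  0.54 -0.23  1.78 -0.17  0.71 -1.94]
   [-0.16  0.57 -0.4   1.85 -0.49  0.6  -1.59]
   [ 0.04  0.65 -0.56  1.91 -0.85  0.57 -1.15]
   [ 0.27  0.82 -0.82  1.95 -1.03  0.53 -0.87]
   [ 0.49  1.17 -1.22  1.96 -0.78  0.35 -0.95]
```

View pics/s2.png

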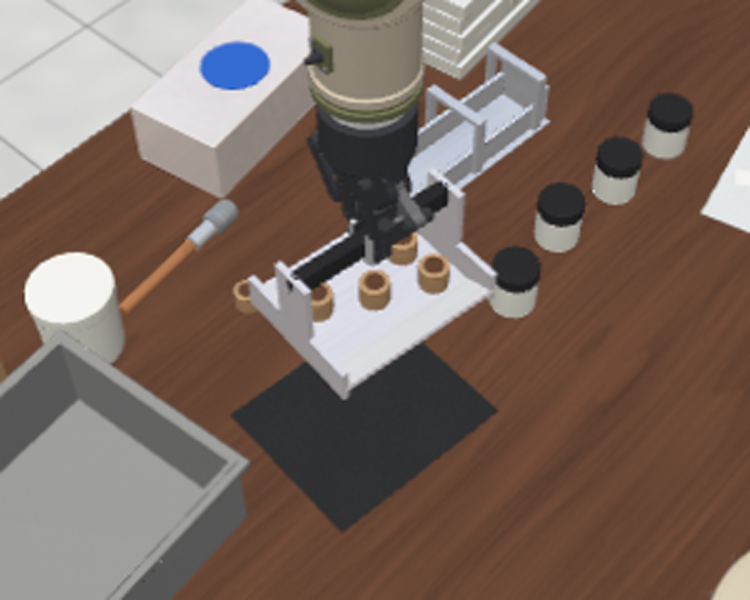

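The side view shows the tray lifted level, with all four cores aboard and the mat empty. Next I plan the tip as a rotation about the lip, over the bin.

```bash
cat > tip.py <<'E'
from h import *
B=np.array([.584,.362]); 
def tip(yaw,sg,th,zl=.13,off=.03):
    ax=np.array([-np.sin(yaw),np.cos(yaw),0])
    Rm=R.from_rotvec(ax*-np.radians(th)*sg)*R.from_rotvec(down(yaw)); M=Rm.as_matrix()
    # lower lip x sign in tool frame
    sx=-1 if (R.from_rotvec(ax*-np.radians(5)*sg)*R.from_rotvec(down(yaw))).as_matrix()[2,0]>0 else 1
    f=np.array([np.cos(yaw),np.sin(yaw),0]); ex=sx*f  # exit direction (tool x is f at th=0)
    L=np.array([*B,zl])-ex*off
    H=L-M@np.array([sx*.065,0,.069])
    return H+M[:,2]*.019, Rm.as_rotvec()
E
python3 - <<'E'
from tip import *
lo=np.array([-2.57,-.35,-1.29,.11,-1.05,.11,-2.63]);hi=np.array([2.57,1.97,1.29,2.56,4.19,1.86,2.63])
for sg in (1,-1):
  for yd in range(-180,180,15):
    ms=[];js=[]
    for th in (0,15,30,45,60,72):
        j=r.ik(*tip(np.radians(yd+4.6),sg,th))
        if j is None: break
        js.append(j); ms.append(np.minimum(j-lo,hi-j).min())
    if len(js)==6: 
        print(yd,sg,np.round(ms,2),"step",np.abs(np.diff(js,axis=0)).max().round(2),"d0",np.round(js[0],1),np.round(js[-1],1))
E
```

```text
-105 1 [0.31 0.12 0.03 0.37 0.01 0.04] step 0.86 d0 [-0.5  0.5 -0.   1.9  0.   0.7 -2.3] [-1.2  1.3  0.9  1.2  0.1  1.8 -2.1]
-90 1 [0.55 0.32 0.18 0.1  0.06 0.05] step 0.23 d0 [-0.4  0.6 -0.1  1.8  0.1  0.8 -2.1] [-1.   1.   0.2  1.3  0.6  1.8 -2.6]
-75 1 [0.68 0.52 0.33 0.19 0.09 0.07] step 0.27 d0 [-0.4  0.6 -0.2  1.8  0.1  0.8 -1.8] [-1.1  1.   0.1  1.5  0.8  1.6 -2.6]
-60 1 [0.72 0.72 0.48 0.26 0.1  0.05] step 0.28 d0 [-0.4  0.6 -0.2  1.7  0.2  0.8 -1.6] [-1.2  0.9  0.2  1.7  0.9  1.4 -2.6]
-45 1 [0.77 0.71 0.63 0.32 0.09 0.01] step 0.31 d0 [-0.3  0.7 -0.3  1.6  0.2  0.9 -1.4] [-1.4  0.9  0.5  1.9  1.1  1.  -2.6]
-30 1 [0.82 0.66 0.55 0.34 0.01 0.06] step 0.57 d0 [-0.3  0.7 -0.4  1.6  0.3  0.9 -1.2] [-1.7  1.2  1.1  2.1  1.   0.3 -2.6]
-15 1 [0.83 0.62 0.4  0.11 0.08 0.11] step 5.07 d0 [-0.3  0.7 -0.5  1.5  0.4  1.  -1. ] [-1.7  1.1  1.1  2.3  2.4  0.4  2.5]
0 1 [0.77 0.59 0.26 0.37 0.17 0.11] step 4.58 d0 [-0.3  0.8 -0.5  1.5  0.4  1.  -0.8] [-1.6  1.2  1.1  2.4  2.9  0.8  2.1]
15 1 [0.71 0.56 0.12 0.19 0.19 0.04] step 1.07 d0 [-0.3  0.8 -0.6  1.5  0.5  1.  -0.6] [-0.3  0.9 -0.
[... 2589 characters left out ...]
.   0.7 -0.8  1.8  0.6  0.9  0.6] [-1.   1.   0.2  1.3  0.6  1.8  0.6]
105 -1 [0.39 0.46 0.39 0.18 0.03 0.06] step 0.37 d0 [ 0.   0.7 -0.9  1.7  0.7  1.   0.8] [-0.9  1.  -0.2  1.5  0.9  1.8  0.5]
120 -1 [0.33 0.41 0.44 0.3  0.12 0.1 ] step 0.26 d0 [ 0.   0.8 -1.   1.7  0.7  1.1  1. ] [-0.8  0.9 -0.4  1.7  1.2  1.8  0.4]
135 -1 [0.28 0.37 0.44 0.45 0.28 0.12] step 0.24 d0 [ 0.   0.8 -1.   1.6  0.8  1.1  1.3] [-0.8  0.9 -0.5  1.9  1.4  1.7  0.3]
150 -1 [0.22 0.33 0.44 0.6  0.43 0.25] step 0.29 d0 [ 0.   0.9 -1.1  1.6  0.8  1.2  1.5] [-0.8  0.8 -0.5  2.1  1.6  1.6  0.3]
165 -1 [0.16 0.28 0.44 0.51 0.38 0.32] step 0.39 d0 [ 0.   0.9 -1.1  1.5  0.9  1.3  1.7] [-0.8  0.8 -0.4  2.2  1.8  1.5  0.2]
```

```bash
python3 - <<'E'
from tip import *
y=np.radians(4.6-60)
p,q=tip(y,-1,0)
print(p)
r.move_straight([p[0],p[1],.25],.15,rot=q)
r.move_straight(p,.12)
for th in (15,30,45,60,72):
    p,q=tip(y,-1,th); r.move_straight(p,.12,rot=q)
r.dwell(.8)
o=r.get_obs(); print(o["time_s"],o["contact_force"],o["joints"],o["grip_width"])
shot("side","s3"); shot("top","t3",(0,100,300,330),2.6)
E
```

```text
[0.53005484 0.44019796 0.18      ]
13.1667 [ 0.89735584 -0.57267773 -3.13527722] [ 0.26276344  1.10631148 -0.90605725  1.58347363 -0.4916824   1.08743983
 -1.05751388] 0.012200853138904543
```

View pics/s3.png

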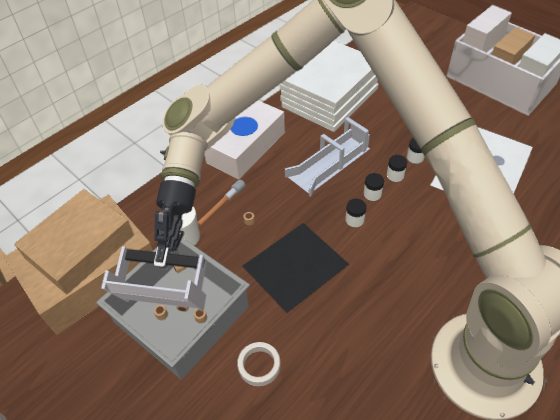

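View pics/t3.png

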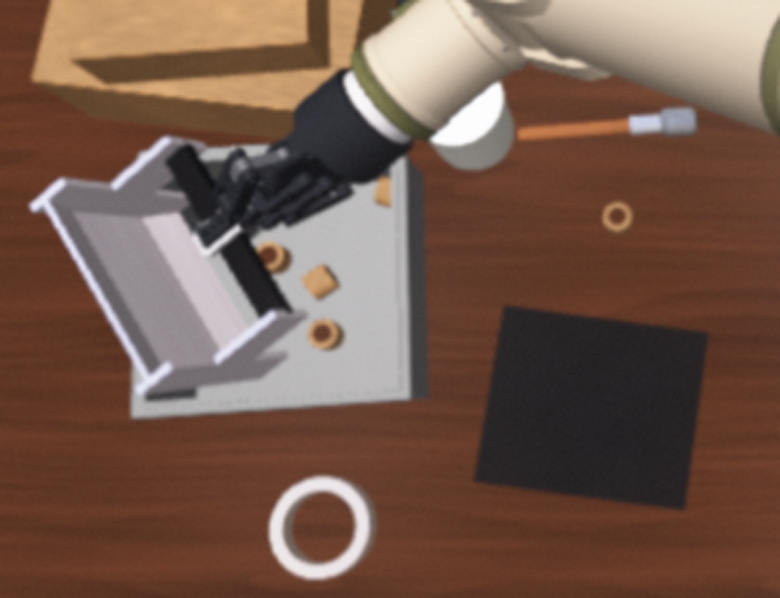

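The top view shows four cores in the bin at crop pixels (270,257), (320,282), (323,333) and (383,190), and the tray is empty. I'm returning it to the mat.

```bash
python3 - <<'E'
from tip import *
c=eyes.get_calibration("top")
m=onz(c,[((a+.5)/2.6-.5,(b+.5)/2.6-.5+100) for a,b in [(505,307),(708,334),(684,508),(474,482)]],.001)
C=m.mean(0)[:2]; print(C,[np.degrees(np.arctan2(*(m[i]-m[j])[1::-1])) for i,j in((0,1),(3,2))])
y=np.radians(4.6-60)
for th in (50,25,0):
    p,q=tip(y,-1,th,zl=.15); r.move_straight(p,.2,rot=q)
q=down(np.radians(83-90)); T=np.array([.4779,.0888])
r.move_straight([p[0],p[1],.25],.2)
r.move_straight([*T,.25],.18,rot=q)
r.move_straight([*T,.085],.15)
r.move_straight([*T,.068],.03)
o=r.get_obs(); print(o["time_s"],o["position"],o["contact_force"])
r.move_straight([*T,.0663],.02)
o=r.get_obs(); print(o["time_s"],o["position"],o["contact_force"])
shot("side","s4",(200,180,400,330),3.5)
E
```

```text
[0.47731979 0.08882242] [np.float64(83.15036578349905), np.float64(83.58897863866478)]
19.5083 [0.47784749 0.08885353 0.06790137] [ 0.90721505 -0.19096575 -1.96275499]
19.7583 [0.47800302 0.08881423 0.06636907] [ 0.26779639  0.65339507 -2.6051166 ]
```

View pics/s4.png

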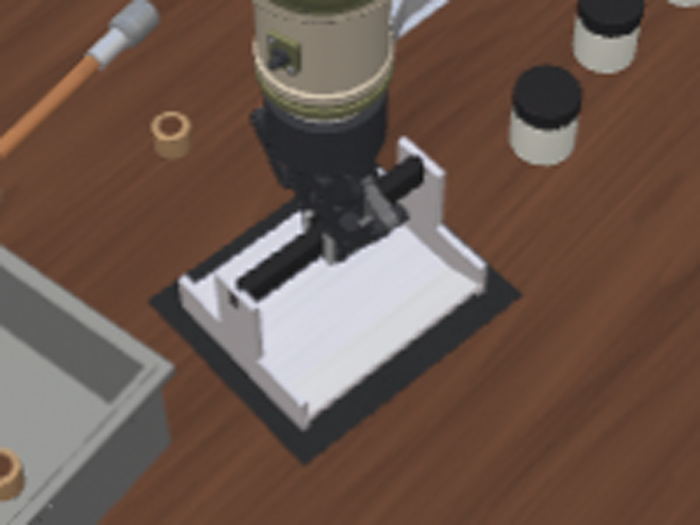

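The empty tray sits centred over the mat and square to it. The wrist still carries its weight, so I lower until contact.

```bash
python3 - <<'E'
from h import *
z=.0663
while z>.062:
    z-=.0006; r.move_straight([.4779,.0888,z],.02); o=r.get_obs()
    print(round(z,4),o["position"][2],o["contact_force"][2])
    if o["contact_force"][2]>1.5: break
r.ungrasp()
r.move_straight([.4779,.0888,.15],.15)
r.move_straight([.4779,.0888,.26],.2)
print(r.get_obs()["time_s"])
shot("wrist","w5"); shot("top","t5",(175,160,455,300),2.8)
E
```

```text
0.0657 0.06631643722747695 8.216339737034625
22.1667
```

View pics/w5.png

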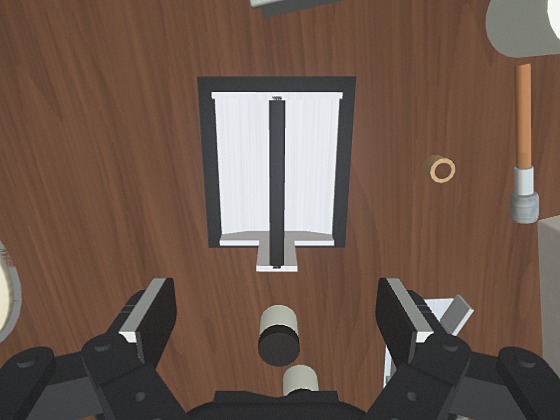

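View pics/t5.png

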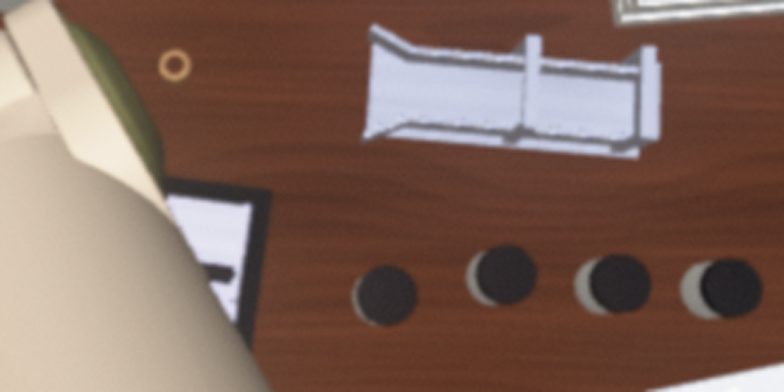

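The tray is centred and square on its mat. The stray is at (442,168) in the wrist view.

```bash
python3 - <<'E'
from h import *
c=eyes.get_calibration("wrist"); w=onz(c,[(442.5,168)],.024)[0]; print("wrist",w)
S=np.array([(w[0]+.658)/2,(w[1]+.0684)/2]); print(S)
q=down(np.radians(-50))
r.move_ptp([*S,.14],q)
r.move_straight([*S,.005],.15)
r.close(25)
o=r.get_obs(); print(o["grip_width"],o["position"])
r.move_straight([*S,.25],.2); print(r.get_obs()["grip_width"])
r.move_straight([.60,.34,.25],.25)
r.move_straight([.60,.34,.13],.2)
r.ungrasp(); r.dwell(.3)
r.move_straight([.60,.34,.25],.25)
print(r.get_obs()["time_s"],r.get_obs()["joints"])
c,_=shot("wrist","w6")
E
```

```text
wrist [0.65598538 0.07007562 0.024     ]
[0.65699269 0.06923781]
0.027138166161102113 [0.65717099 0.06921834 0.0054482 ]
0.026646543638137392
29.6667 [-0.38654707  0.55658069 -0.33236259  1.6538389   0.21137111  0.96614163
 -1.66568957]
```

View pics/w6.png

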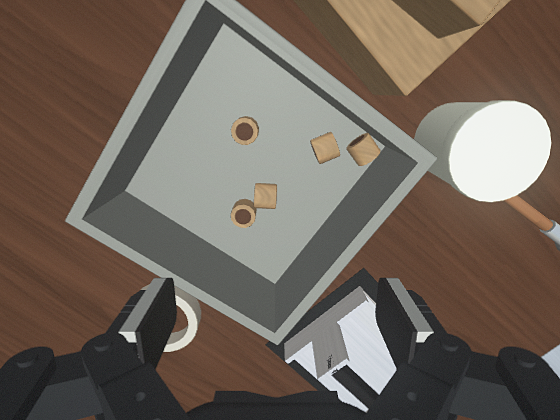

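The bin holds five cores: four from the tray and the stray. Next is the lane and jar survey.

```bash
python3 - <<'E'
from h import *
r.move_ptp([.58,-.24,.36],down(np.radians(-10)))
r.dwell(.2)
np.save("wc7.npy",eyes.get_calibration("wrist")["cam_to_world"])
c,_=shot("wrist","w7"); shot("top","t7"); print(r.get_obs()["time_s"])
E
```

```text
32.1333
```

View pics/w7.png

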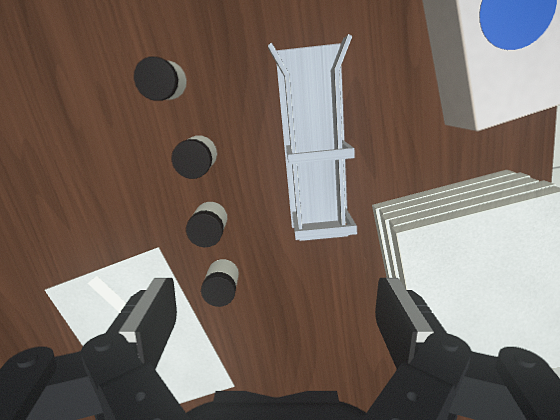

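View pics/t7.png

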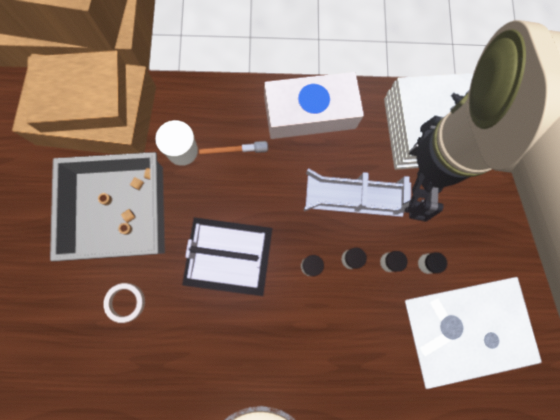

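```bash
python3 - <<'E'
import cv2
im=cv2.imread("pics/w7.png")
cv2.imwrite("pics/w7z.png",cv2.resize(im[25:250,255:365],None,fx=5,fy=2.65,interpolation=cv2.INTER_CUBIC))
cv2.imwrite("pics/w7y.png",cv2.resize(im[25:125,255:365],None,fx=6,fy=6,interpolation=cv2.INTER_CUBIC))
E
```

```text
(no output)
```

View pics/w7y.png

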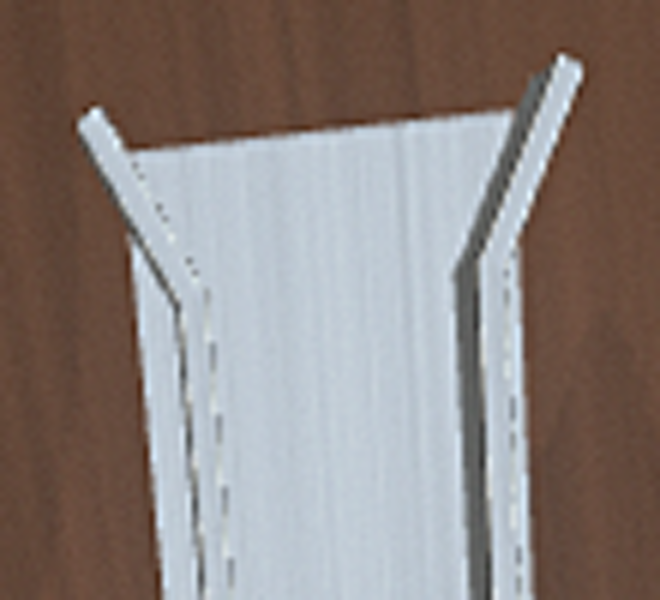

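View pics/w7z.png

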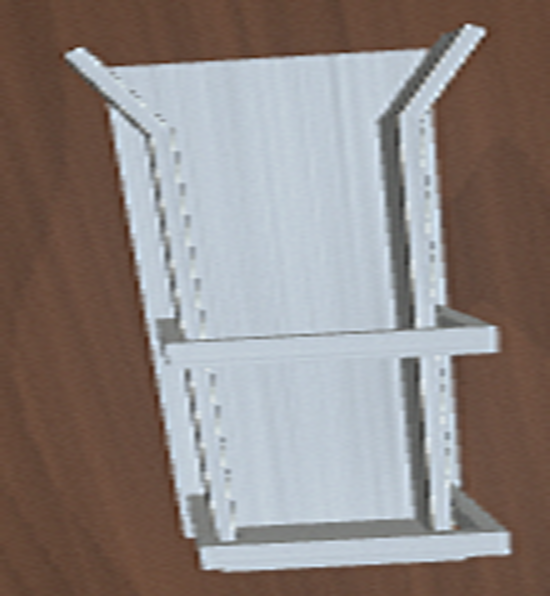

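```bash
cat > jars.py <<'E'
from h import *
def jars_top(im,c,box=None):
    # black lids seen from top camera; lid-top centre at z=.06
    g=im.max(2); m=(g<70).astype(np.uint8); m=cv2.morphologyEx(m,cv2.MORPH_OPEN,np.ones((7,7),np.uint8))
    out=[]
    for k in cv2.findContours(m,cv2.RETR_EXTERNAL,cv2.CHAIN_APPROX_NONE)[0]:
        a=cv2.contourArea(k); (u,v),rad=cv2.minEnclosingCircle(k)
        if 250<a<650 and a>.7*np.pi*rad*rad: out.append((u,v,a,rad))
    return out
E
python3 - <<'E'
from jars import *
np.set_printoptions(precision=4,suppress=True)
c=eyes.get_calibration("wrist"); c["cam_to_world"]=np.load("wc7.npy")
A=lambda a,b:((a+.5)/6-.5+255,(b+.5)/6-.5+25); Bz=lambda a,b:((a+.5)/5-.5+255,(b+.5)/2.65-.5+25)
P=onz(c,[A(206,288),A(481,260),Bz(236,530),Bz(430,525)],.034)[:,:2]; print("bends,ends",P)
mo=(P[0]+P[1])/2; en=(P[2]+P[3])/2; d=en-mo; print("mouth",mo,"w",np.linalg.norm(P[0]-P[1]),"end w",np.linalg.norm(P[2]-P[3]),"len",np.linalg.norm(d),"ang",np.degrees(np.arctan2(d[1],d[0])), np.degrees(np.arctan2(*(P[2]-P[0])[::-1])),np.degrees(np.arctan2(*(P[3]-P[1])[::-1])))
print("floor edge",onz(c,[A(457,272),Bz(415,520)],.001))
t=eyes.get_calibration("top"); im=cv2.imread("pics/t7.png")
for k in jars_top(im,t): print(k,onz(t,[k[:2]],.06))
w=cv2.imread("pics/w7.png")
g=(w.max(2)<70).astype(np.uint8); g=cv2.morphologyEx(g,cv2.MORPH_OPEN,np.ones((9,9),np.uint8))
for k in cv2.findContours(g,cv2.RETR_EXTERNAL,cv2.CHAIN_APPROX_NONE)[0]:
    (u,v),rad=cv2.minEnclosingCircle(k)
    if 15<rad<30: print("w",u,v,rad,onz(c,[(u,v)],.06))
E
```

```text
bends,ends [[ 0.6135 -0.1391]
 [ 0.6703 -0.1435]
 [ 0.5993 -0.342 ]
 [ 0.6541 -0.3486]]
mouth [ 0.6419 -0.1413] w 0.05693073855287404 end w 0.05521007234701447 len 0.20458119462791421 ang -94.26130985417541 -94.01069850659464 -94.50898751028677
floor edge [[ 0.6702 -0.144   0.001 ]
 [ 0.6543 -0.3582  0.001 ]]
(313.0, 265.0, 289.0, 10.295730590820312) [[ 0.4551 -0.1154  0.06  ]]
(436.0, 262.0, 324.5, 10.816754341125488) [[ 0.4648 -0.4083  0.06  ]]
(396.0, 261.0, 321.5, 10.816754341125488) [[ 0.4663 -0.3122  0.06  ]]
(355.57574462890625, 257.81817626953125, 306.5, 10.44916820526123) [[ 0.4728 -0.2161  0.06  ]]
w 218.14285278320312 289.0 17.59532356262207 [[ 0.466 -0.409  0.06 ]]
w 204.44775390625 228.6119384765625 18.658672332763672 [[ 0.4686 -0.3148  0.06  ]]
w 191.0 158.73684692382812 20.159093856811523 [[ 0.4741 -0.2193  0.06  ]]
w 155.3867950439453 78.36792755126953 23.334863662719727 [[ 0.4562 -0.1193  0.06  ]]
```

Lane mouth is at about (0.642,-0.141), heading -94.3°. The four jars agree between the two views to 2–4 mm. With jaws across the lane I can carry each jar to just before the mouth, back off, close the fingers and push. I'll do the first jar and check it.

```bash
cat > lane.py <<'E'
from h import *
M=np.array([.642,-.141]); A=np.radians(-94.3); U=np.array([np.cos(A),np.sin(A)]); Q=down(A+np.pi/2); V=np.array([-U[1],U[0]])
def L(x,y=0): return M+U*x+V*y
def tolane(p): d=np.array(p[:2])-M; return np.array([d@U,d@V])
def findlid(pred,name):
    c=eyes.get_calibration("wrist"); im=eyes.read_camera("wrist")[:,:,::-1].copy()
    cv2.imwrite(f"pics/{name}.png",im)
    g=(im.max(2)<70).astype(np.uint8); g=cv2.morphologyEx(g,cv2.MORPH_OPEN,np.ones((9,9),np.uint8))
    b=None
    for k in cv2.findContours(g,cv2.RETR_EXTERNAL,cv2.CHAIN_APPROX_NONE)[0]:
        (u,v),rad=cv2.minEnclosingCircle(k); a=cv2.contourArea(k)
        if 12<rad<60 and a>.75*np.pi*rad*rad:
            p=onz(c,[(u,v)],.06)[0]; e=onz(c,[(u+rad,v)],.06)[0]; R_=np.linalg.norm(e-p)
            print("   lid",np.round([u,v,rad],1),p[:2].round(4),"r",R_.round(4))
            if .02<R_<.031 and (b is None or np.linalg.norm(p[:2]-pred)<np.linalg.norm(b-pred)): b=p[:2]
    return b
def fetch(pred,name,place=-.064):
    pred=np.array(pred)
    r.move_ptp([*pred,.20],Q)
    j=findlid(pred,name); print("jar",j,"pred",pred)
    if j is None or np.linalg.norm(j-pred)>.02: print("CHECK"); return None
    j=(j+pred)/2
    r.move_straight([*j,.20],.2); r.move_straight([*j,.015],.15)
    r.close(30); print("grip",r.get_obs()["grip_width"])
    r.move_straight([*j,.10],.15)
    P=L(place)
    r.move_straight([*P,.10],.2); r.move_straight([*P,.022],.12); r.move_straight([*P,.0165],.03)
    print("F",r.get_obs()["contact_force"].round(1),r.get_obs()["position"].round(4))
    r.ungrasp(); 
def push(to=.003,place=-.064,z=.012):
    S=L(place-.05)
    r.move_straight([*S,.0165],.15); r.close(20); r.move_straight([*S,z],.05)
    E=L(to-.011)
    r.move_straight([*E,z],.06)
    o=r.get_obs(); print("pushed",o["time_s"],o["contact_force"].round(1),o["position"].round(4),tolane(o["position"]).round(4))
    r.move_straight([*L(to-.05),z],.12)
E
python3 - <<'E'
from lane import *
fetch([.4557,-.1172],"j0")
print(r.get_obs()["time_s"]); shot("side","s8",(230,100,430,250),3.5)
E
```

```text
lid [300.5 294.4  26.9] [ 0.4725 -0.2148] r 0.0249
   lid [272.4 194.3  29.2] [ 0.4541 -0.1169] r 0.0244
jar [ 0.45410002 -0.11686156] pred [ 0.4557 -0.1172]
grip 0.049221219708981516
F [ 0.3 -0.2 -1.6] [ 0.6468 -0.0772  0.0167]
38.6167
```

View pics/s8.png

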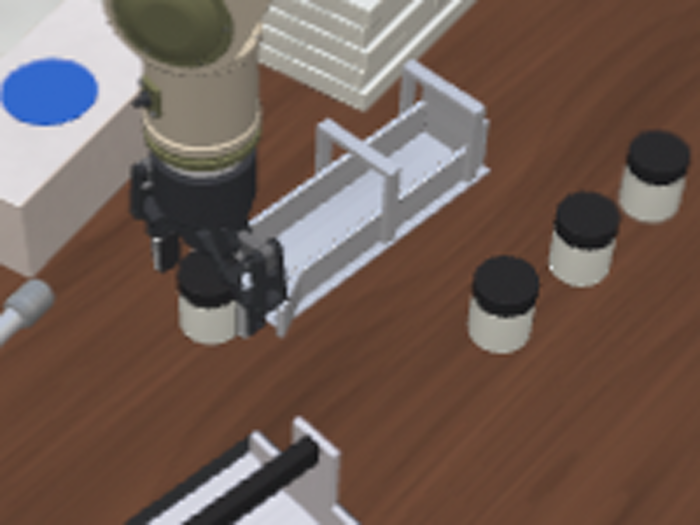

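View pics/j0.png

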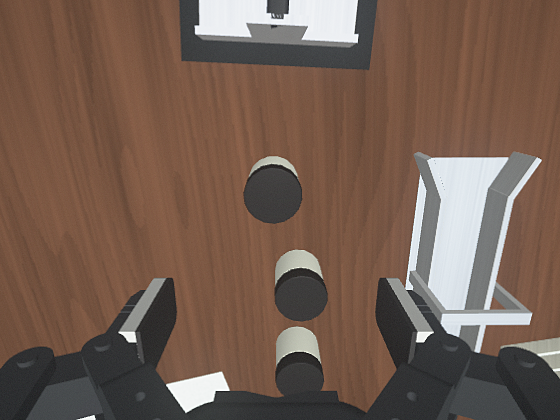

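The jar stands upright in front of the mouth at crop (210,305), between the open fingers. Now the push.

```bash
python3 - <<'E'
from lane import *
push()
r.move_straight([*L(-.06),.10],.2)
r.move_straight([*L(-.06),.24],.2)
shot("wrist","w9"); shot("side","s9",(230,100,430,250),3.5)
print(r.get_obs()["time_s"])
E
```

```text
pushed 42.0833 [ 0.2 -0.  -0.5] [ 0.6426 -0.1328  0.012 ] [-0.0082 -0.0001]
44.1
```

View pics/w9.png

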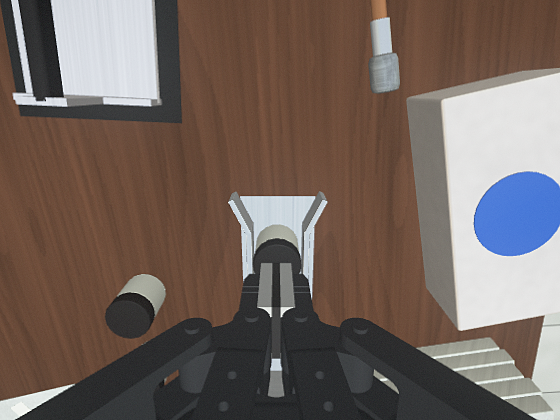

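View pics/s9.png

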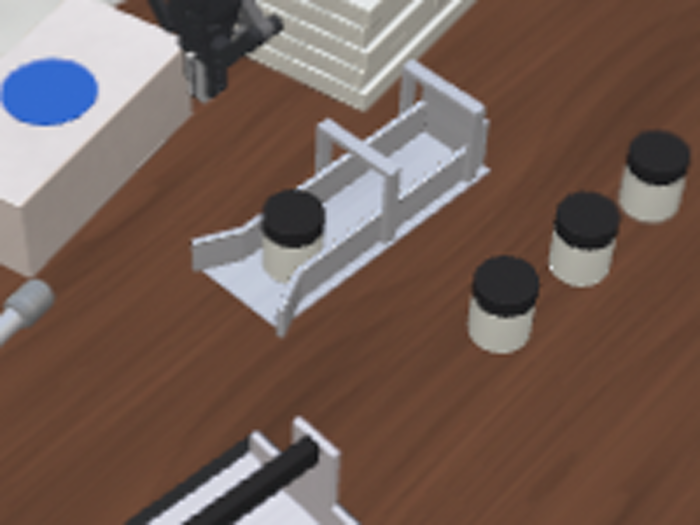

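The first jar stands upright inside the lane at crop (290,240). I continue with jars 1 and 2.

```bash
python3 - <<'E'
from lane import *
for n,p in (("j1",[.4738,-.2175]),):
    r.ungrasp()
    if fetch(p,n) is None and r.get_obs()["position"][2]>.1: break
    push()
    r.move_straight([*L(-.06),.10],.2)
shot("side","s10",(230,100,430,250),3.5)
print(r.get_obs()["time_s"])
E
```

```text
lid [274.2 294.6  26.8] [ 0.4667 -0.312 ] r 0.0248
   lid [273.1 197.3  29.1] [ 0.4728 -0.2184] r 0.0244
jar [ 0.47281649 -0.21841534] pred [ 0.4738 -0.2175]
grip 0.049104362806510427
F [-0.5  0.2 -1.4] [ 0.6468 -0.0772  0.0167]
pushed 54.8667 [0.2 0.7 0.3] [ 0.6426 -0.1327  0.012 ] [-0.0083 -0.    ]
55.9833
```

View pics/s10.png

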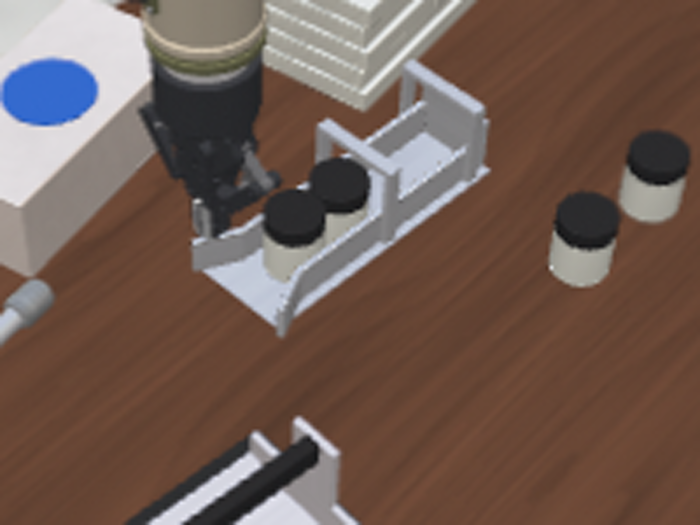

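Two jars are in single file and upright. Next jar.

```bash
python3 - <<'E'
from lane import *
r.ungrasp()
r.move_straight([*L(-.06),.2],.25)
if not(fetch([.4676,-.3135],"j2") is None and r.get_obs()["position"][2]>.1):
    push()
    r.move_straight([*L(-.06),.20],.25)
shot("side","s11",(230,100,430,250),3.5)
print(r.get_obs()["time_s"])
E
```

```text
lid [278.6 295.8  27.1] [ 0.4638 -0.4084] r 0.025
   lid [273.9 198.9  29.7] [ 0.4663 -0.315 ] r 0.0249
jar [ 0.46634874 -0.31501932] pred [ 0.4676 -0.3135]
grip 0.049202156653690265
F [ 0.   0.3 -2. ] [ 0.6469 -0.0772  0.0167]
pushed 67.9083 [-0.4  0.8 -0.9] [ 0.6426 -0.1329  0.012 ] [-0.0081 -0.0001]
69.3333
```

View pics/s11.png

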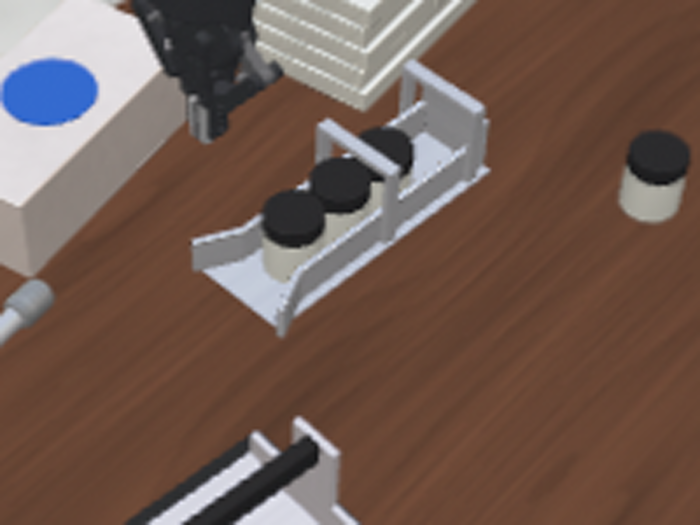

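Three are in. Last jar, pushed slightly deeper.

```bash
python3 - <<'E'
from lane import *
r.ungrasp()
if not(fetch([.4655,-.4086],"j3") is None and r.get_obs()["position"][2]>.1):
    push(to=.008)
    r.move_straight([*L(-.06),.20],.25)
    r.ungrasp()
    r.move_straight([*L(-.09),.26],.25)
    np.save("wc12.npy",eyes.get_calibration("wrist")["cam_to_world"])
    shot("wrist","w12")
    r.move_ptp([.35,-.55,.35],down(np.radians(-60)))
shot("side","s12"); shot("top","t12")
print(r.get_obs()["time_s"])
im=cv2.imread("pics/s12.png"); cv2.imwrite("pics/s12z.png",cv2.resize(im[100:240,260:400],None,fx=4,fy=4,interpolation=cv2.INTER_CUBIC))
im=cv2.imread("pics/t12.png"); cv2.imwrite("pics/t12z.png",cv2.resize(im[160:225,295:425],None,fx=6,fy=6,interpolation=cv2.INTER_CUBIC))
E
```

```text
lid [273.2 200.   29.5] [ 0.4637 -0.411 ] r 0.0247
jar [ 0.46369145 -0.4110364 ] pred [ 0.4655 -0.4086]
grip 0.0494772255415287
F [-1.2  0.2 -0.9] [ 0.6469 -0.0772  0.0167]
pushed 81.475 [-0.2  1.5 -0. ] [ 0.6422 -0.1379  0.012 ] [-0.0032 -0.0001]
86.3167
```

View pics/t12.png

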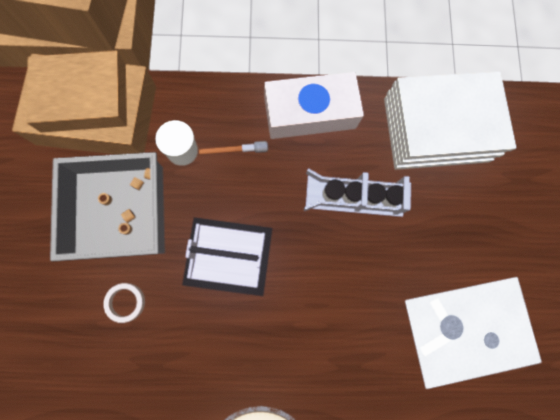

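View pics/s12.png

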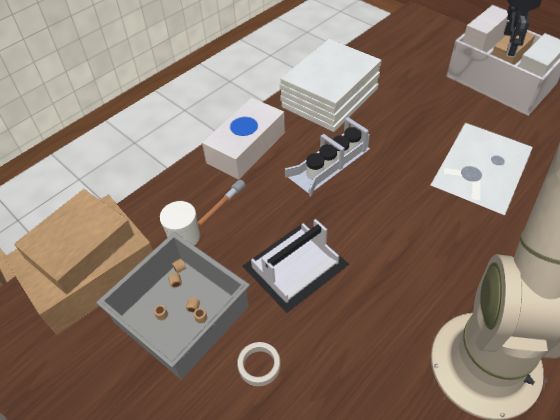

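View pics/t12z.png

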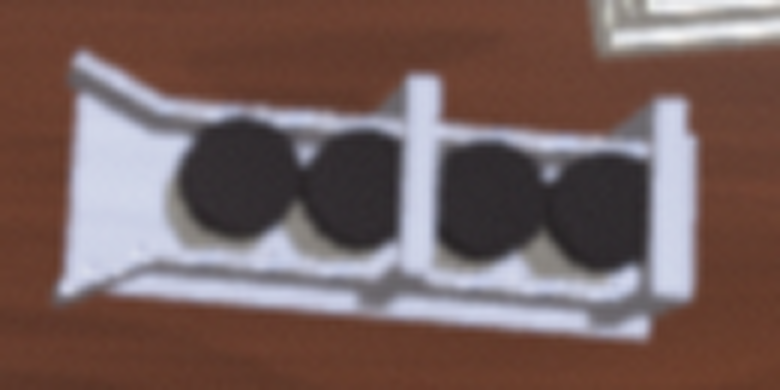

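View pics/w12.png

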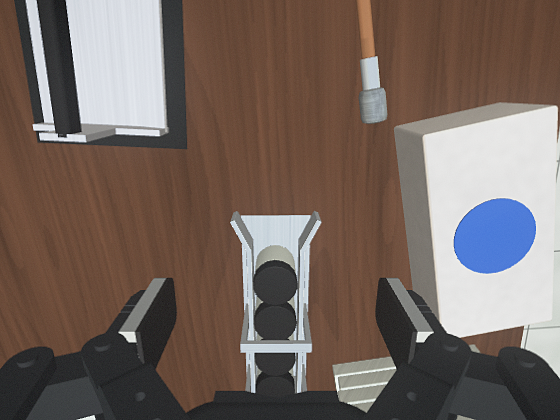

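All four jars stand in single file, lids in the top view at about columns 335, 355, 376 and 395. The bin holds five cores. I check the last jar's depth and the tray pose numerically.

```bash
python3 - <<'E'
from lane import *
t=eyes.get_calibration("top"); s=lambda a,b:((a+.5)/6-.5+295,(b+.5)/6-.5+160)
for p in [(241,178),(360,190),(488,200),(608,211)]: print(tolane(onz(t,[s(*p)],.06)[0]).round(4))
c=eyes.get_calibration("wrist"); c["cam_to_world"]=np.load("wc12.npy")
print("wrist",tolane(onz(c,[(275,284)],.06)[0]).round(4))
# bend in same image
print("bend",[tolane(onz(c,[p],.034)[0]).round(4) for p in [(250,250),(303,250)]])
im=cv2.imread("pics/w12.png"); cv2.imwrite("pics/w12z.png",cv2.resize(im[200:360,210:340],None,fx=4.5,fy=3.7,interpolation=cv2.INTER_CUBIC))
im=cv2.imread("pics/t12.png"); cv2.imwrite("pics/t12m.png",cv2.resize(im[210:300,175:275],None,fx=6,fy=6,interpolation=cv2.INTER_CUBIC))
E
```

```text
[ 0.0289 -0.0023]
[ 0.0774 -0.0028]
[ 0.1297 -0.0022]
[ 0.1788 -0.0022]
wrist [ 0.0297 -0.0007]
bend [array([ 0.0005, -0.0295]), array([0.0005, 0.0316])]
```

View pics/w12z.png

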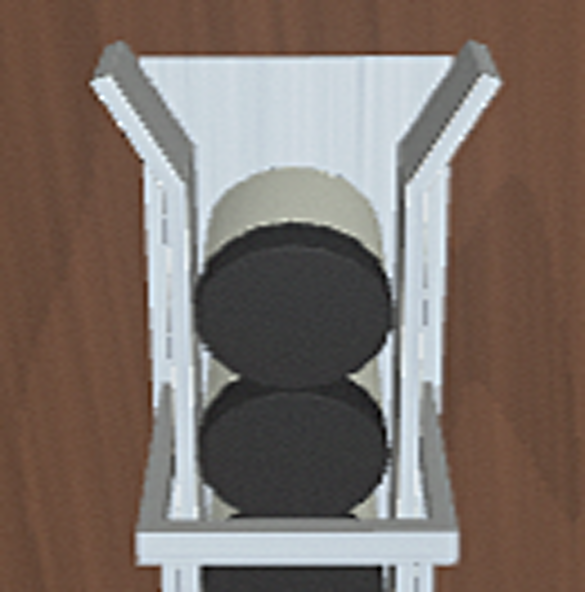

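View pics/t12m.png

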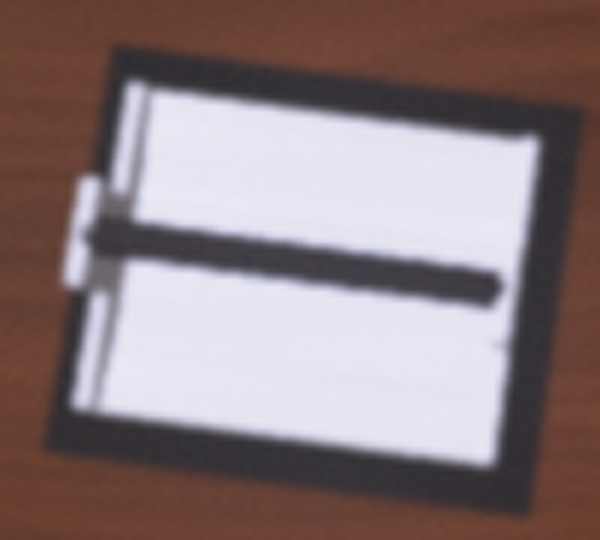

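The last jar's centre reads 29–30 mm in from the mouth, so its back is about 4 mm inside, and there is about 11 mm left at the stop. I nudge the file 4 mm deeper for an even margin.

```bash
python3 - <<'E'
from lane import *
r.move_ptp([*L(-.07),.20],Q); r.close(20)
r.move_straight([*L(-.07),.012],.15)
r.move_straight([*L(-.015),.012],.06); r.move_straight([*L(.0015),.012],.03)
print(r.get_obs()["contact_force"].round(1))
r.move_straight([*L(-.07),.012],.12); r.move_straight([*L(-.07),.2],.25)
r.move_ptp([.35,-.55,.35],down(np.radians(-60)))
shot("side","s13",(230,60,430,210),3.5); t,im=shot("top","t13",(295,160,425,225),6)
g=(im.max(2)<70)[160:225,295:425].astype(np.uint8)
print(r.get_obs()["time_s"])
E
```

```text
[-1.1 -0.4 -1.1]
96.175
```

View pics/t13.png

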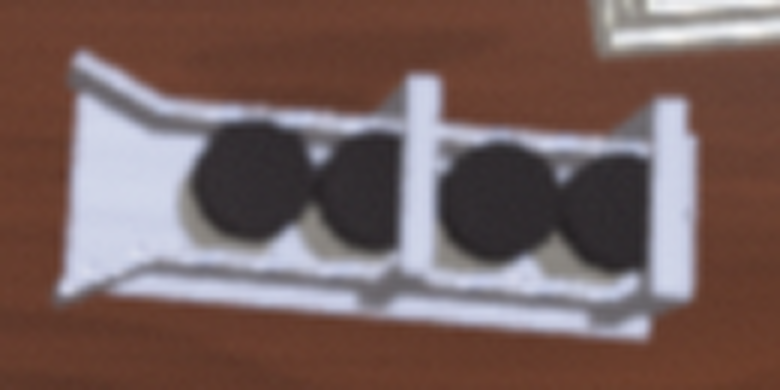

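View pics/s13.png

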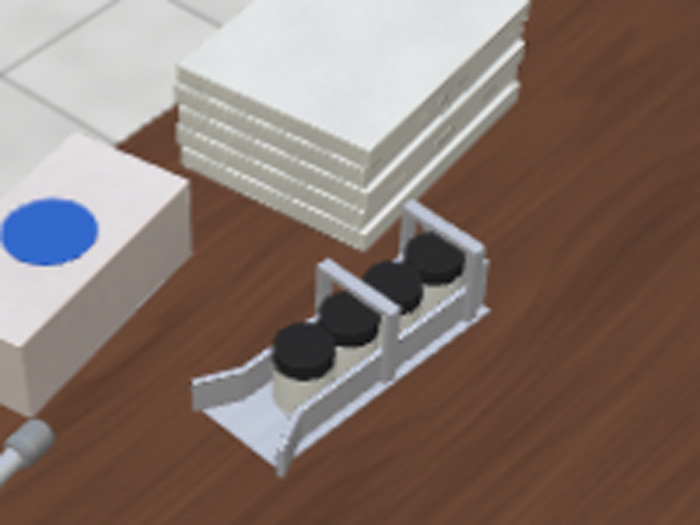

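The last lid moved from crop column 241 to 253, about 5 mm deeper. All four jars are upright between the rails, so I'm handing in.

```bash
python3 - <<'E'
from bench import r
r.close_job(); print(r.get_obs()["time_s"])
E
```

```text
the job is handed in; nothing more can be done
the job is handed in; nothing more can be done
```

The bench is cleared and the job was handed in at about 96 s of the 210 s allowed.

I tipped the four cores that were in the tray into the bin and set the empty tray back on its mat. The one stray core I found went into the bin after them. I then carried each of the four jars to just before the lane mouth and pushed it in.

**What the last pictures showed:**
- **Bin:** it holds five cores, and none were visible on the bench.
- **Tray:** it is empty, centred and square on the mat by eye. I did not measure its final pose.
- **Jars:** all four are upright in single file. The last jar was about 4 mm inside the mouth, so I nudged the file about 5 mm deeper and it then looked about 8–9 mm inside, leaving roughly 6 mm at the stop.
- **Brush, tape roll and pot:** they look unmoved in the top view.

**Small disagreements:**
- The wrist and top cameras differed by up to 4 mm on jar positions.
- The last jar sat 3–4 mm less deep than I had commanded before the nudge.
- I saw no jar get knocked aside.

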